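Hold a microscope slide flush on the tilted stage of a slide reader

ROBOT

A 6-joint arm with a two-finger parallel gripper is mounted at the origin on the work surface. World frame = base frame: x ahead of the robot, y to its left, z up, the work surface at z = 0. Lengths are in mm, angles in rad, forces in N, time in s.
With the tool pointing down it reaches from about 350 to 875 mm from the base axis. Payload 4.2 kg.
Tool frame: the origin (TCP) lies at the very end of the fingers, on their centre line; the grasp point (between the pads) lies 19 mm behind it (arm.grip_point_offset is the distance from the TCP to the grasp point, in mm); z points along the fingers, y is the direction in which the jaws open and shut (so a half turn about z gives the same grasp; the last joint's range is limited). The gripper opens to 85 mm and grips with 20 to 120 N. Pads are 22 mm wide; open, the fingers measure 114 mm over their backs; the gripper's body (76 mm by 85 mm) begins 54 mm behind the grasp point. The pads swing forward as they close: fully open they stand 13 mm farther back than shut.
Start: joints at [-1.084, 0.385, 0.008, 0, -1.194, -0.259], TCP at [141.164, -608.828, 231.312] pointing down, gripper open.
Joint ranges: [-3.14, 3.14], [-1.21, 2.06], [-1.07, 1.41], [-3.16, 2.05], [-2.99, -0.16], [-3.1, 3.1]. Speed limits (rad/s): [2.79, 2.79, 3.14, 3.14, 3.14, 3.14].

INTERFACE

Orientations are given as a unit quaternion [x, y, z, w].
In Python, from bench import arm gives the robot as it stands.
- The arm moves only by the tool drive_tool, never from a script. Its argument "steps" is a list of rows, each a list of 5 numbers: the shift along the tool's x, y, z in m, then the turn about the tool's z in degrees, then the finger opening in m, from 0 to 0.0854. A call has 1 to 20 rows; each row shifts and turns the commanded pose from where the row before left it, along the tool's axes as they then stand; what a row does not reach is not made up. A row lasts 1/10 s, in which the tool goes at most 50 mm and 8.59 degrees, less where a joint would pass 70% of its speed; a pose out of reach is approached as far as the arm can. A call is refused whole if a number of a shift passes 0.05 or a number of a turn 8.59, either way. A call with a gripper value outside its range is refused whole. The fingers move at their own pace and stop on an object; the grip force is fixed at half the most. Time passes only in rows, so rows that do not move let the fingers close. It gives the time, the measured TCP pose, the force and the opening at its end, in the units of the state.
- arm.read_state(): the state, without advancing time (a new reading comes with each control period).
- arm.get_image(name): name is "side" or "top"; returns (picture, depth): 480x640x3 uint8, blue, green, red; 480x640 float32, mm along the optical axis (not along the pixel's ray), 0 where there is no reading.
- arm.camera_params(name): a dict with "K" (3x3 intrinsics, pixels), "world_to_cam" (4x4, takes a point from world to camera coordinates). Camera axes: x right, y up, looking along -z (the intrinsics and any distortion apply to the point x, -y, -z); pixel columns grow to the right and rows downward; lengths in mm; the calibration is good to about 2 mm. A picture is of the moment at which its call begins. camera_params takes no time and is no camera call.
- arm.job_done(): hands the job in, once; it reports no verdict.
The state is a dict: "clock": time; "joints": joint angles; "joint_vel": joint speeds; "joint_efforts": joint torques, N m; "position": TCP position; "ee_rot": TCP orientation; "contact_force": force on the tool from outside, world axes, zero at the start; "wrist_torque": the same for the moment, N m; "gripper_width": finger opening in mm.
Only numpy, scipy, OpenCV 4.12 (cv2) and the standard library are available. Lean on these libraries where they do the work, as an engineer would, in place of code of your own. Each camera call takes 0.05 s, during which the arm holds its last target.

TASK

Pick the hand slide holder off its parking rest and, without setting it down on the bench, lay the slide under it flush on the sloped stage plate of the slide reader, lengthwise up the slope and centred on the window. Glass is fragile, so feel for the contact and press gently: only until the sprung stage plate visibly gives, never down to its stop, and do not shift the reader's tilt or disturb the other things on the bench. Finish while still holding the slide there, gripped and pressed flush; do not let go.

Things in the scene. Friction and masses are not known exactly. Their poses are not given: they have to be found in the camera images.
- holder: hand slide holder, 0.13 kg: aluminium plate 106 x 38 mm (z 2 to 10 mm), upright black grip bar along its middle, 64 long, 12 thick (y), z 10 to 44 mm, and a glass slide 76 x 26 x 2 mm fixed under the plate. Origin at the centre of the slide's exposed under-face; x along the length, y across, z up through the grip. Starts level on the rest, long axes parallel; both ends alike
- rest: parking rest: fixed grey cradle 134 x 64 mm, with a ledge 16 mm high under each end of the holder's plate and end walls 20 mm high; open along both long sides. Origin at the centre of its underside, x along its length, z up. Parked, the holder's origin is 14 mm above the rest's
- reader: slide reader: fixed white desktop instrument, base 190 x 178 x 36 mm with an upright fork (cheeks at y = +-76 mm, 119 mm high, round black clamp knobs out to y = +-97 mm) between which the head tilts. Origin at the centre of its underside; the slope faces its -x side, z up
- head: the reader's tilting head: white block 140 x 130 x 30 mm between the cheeks, stiffly clamped. Origin on the tilt axis, 100 mm above the reader's origin; x up the slope, y along the level tilt axis, z the outward normal. Top face at z = 16 mm. Its slope is set anew each time, 16 to 32 degrees from level
- head_edge (a point): middle of the upper edge of the head's top face, 70 mm up the slope from the head's origin
- stage: sprung stage plate on the head: aluminium, 116 mm up the slope (x), 76 across (y), 7 thick, glass window 94 x 46 mm in its middle. Origin at the centre of its upper face, z the outward normal. Stays parallel to the head and slides in along its normal up to 8 mm on springs: about 2 N to start, 8 N at the stop. Unpressed, its origin is at z = 26 mm in the head's frame
- oil_bottle: bystander: amber dropper bottle, 34 mm wide, 88 mm tall; origin under its centre
- petri_dish: bystander: closed clear dish, 91 mm wide, 16 mm tall; origin under its centre
- cover_glass_box: bystander: small white box with a clear lid, 26 x 26 x 23 mm; origin under its centre
- forceps: bystander: steel forceps 130 mm long lying flat; origin under the middle
- slide_tray: bystander: white raised slide tray 200 x 94 x 42 mm; origin under its centre
- slide_box: bystander: closed slide storage box 100 x 94 x 35 mm; origin under its centre
- beaker: bystander: glass beaker 68 mm wide, 90 mm tall; origin under its centre
Not all that is in view belongs to the job. What is shaped like the holder but green is not meant.

How it is judged (in metres and radians):
On the way, in this order (a step that is already met when the one before it is completed fails the run):
1. the holder is lifted clear of its rest in the gripper (z of holder in the frame of rest above 0.04 m and contact force between the fingers and holder above 2 N and contact force between holder and rest below 0.1 N), for 0.2 s.
2. the slide lies flush on the stage plate, which gives (contact force between the fingers and holder above 2 N and contact force between holder and stage above 1.5 N and angle between the z axis of holder and the z axis of stage, either way round below 0.044 rad and angle between the x axis of holder and the x axis of stage, either way round below 0.122 rad and z of holder in the frame of stage between -0.002 and 0.002 m and x of holder in the frame of stage between -0.01 and 0.01 m and y of holder in the frame of stage between -0.009 and 0.009 m and z of stage in the frame of head between 0.019 and 0.025 m and contact force between holder and rest below 0.1 N), for 0.3 s.
At the end, for the whole second after the job is handed in: Still gripped, off the rest and bench and not moving, the slide's face lies on the stage plate: parallel within 2.5 deg, within 2 mm of it, pressing with over 1.5 N, centred within 10 mm up the slope and 9 mm across, lengthwise within 7 deg; the plate is pressed in 1 to 7 mm of its 8 mm (all of step 2 and linear speed of holder below 0.01 m/s and height (world z) of holder above 0.09 m); the arm keeps its last pose, push and grip.
It fails at once if the slide is pressed on the stage plate with more than 15 N (contact force between holder and stage above 15 N).
It fails at once if the stage plate is pressed down to its stop (z of stage in the frame of head below 0.0183 m).
It fails at once if the holder is dropped or set down on the bench (height (world z) of holder below 0.008 m).
It fails at once if the reader's head is pushed out of its tilt by more than 4 mm at its edge (distance of head_edge from where it was at the start of the episode above 0.004 m).
It fails at once if a bystander is shifted by more than 15 mm (distance of any of oil_bottle, petri_dish, cover_glass_box, forceps, slide_tray, slide_box, beaker from where it was at the start of the episode above 0.015 m).
It also fails if it takes over 48 s, if anything falls off the work surface, if the arm or the gripper's body presses on something with over 40 N, if the wrist force passes 120 N, or if a joint passes its speed limit or range.

## Working session

There is one attempt and no reset: what is moved stays moved. The work goes in short steps, Python scripts to look and compute and a tool call to move; the robot and the scene stay as the last step left them, time stands still between calls to the robot, and variables do not carry over. Pictures are saved under pics/ and viewed, and the job is handed in when it is done.

Besides the shell and the picture viewer there is one more tool, called after ">>>" as name([rows], argument=value, ...), one row to a line, values as JSON. drive_tool: Moves the arm, as the interface text tells. Its arguments: {"type":"object","properties":{"steps":{"type":"array"}},"required":["steps"]}

```bash
ls; mkdir -p pics; python3 - <<'E'
from bench import arm
import cv2,numpy as np
s=arm.read_state()
for k in s: print(k,np.round(s[k],3))
for n in("top","side"):
    im,d=arm.get_image(n); cv2.imwrite(f"pics/{n}0.png",im); np.save(f"{n}0.npy",d); 
    p=arm.camera_params(n); print(n,{k:np.round(v,3).tolist() if not isinstance(v,str) else v for k,v in p.items()})
E
```

```text
pics
clock 0.0
joints [-1.084e+00  3.860e-01  7.000e-03 -1.000e-03 -1.194e+00 -2.590e-01]
joint_vel [ 0.001 -0.001 -0.001  0.     0.001  0.001]
joint_efforts [ 0.0000e+00 -3.9229e+01  1.8839e+01  4.1860e+00 -5.0000e-03 -0.0000e+00]
position [ 141.003 -608.279  230.216]
ee_rot [-0.114  0.994  0.001 -0.   ]
contact_force [-0.402  0.062  0.795]
wrist_torque [ 0.001  0.022 -0.024]
gripper_width 85.289
top {'K': [[495.31, 0.0, 314.356], [0.0, 495.31, 238.535], [0.0, 0.0, 1.0]], 'world_to_cam': [[-0.0, -1.0, -0.006, -33.517], [0.98, -0.001, 0.201, -589.99], [-0.201, -0.006, 0.979, -1380.729], [0.0, 0.0, 0.0, 1.0]]}
side {'K': [[439.732, 0.0, 316.208], [0.0, 439.732, 237.866], [0.0, 0.0, 1.0]], 'world_to_cam': [[-0.915, -0.403, -0.009, 517.433], [0.293, -0.681, 0.672, -234.565], [-0.277, 0.612, 0.741, -901.638], [0.0, 0.0, 0.0, 1.0]]}
```

View pics/top0.png

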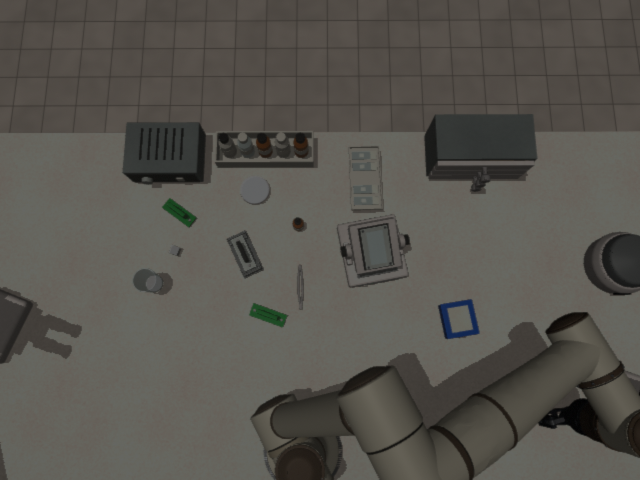

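View pics/side0.png

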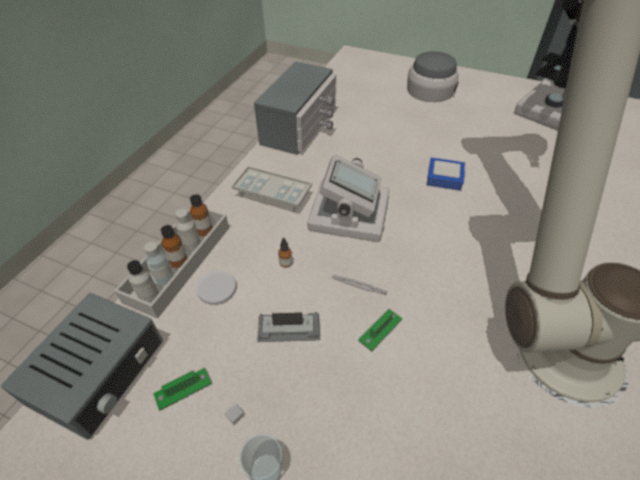

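The top view shows the holder on its rest at about (245,252) and the reader at about (375,248). The side view has them at (289,325) and (350,195). Next I measure with the depth images and crops.

```bash
cat > h.py <<'E'
import numpy as np,cv2
from bench import arm
def cam(n):
    p=arm.camera_params(n); return np.array(p["K"]),np.array(p["world_to_cam"])
def cloud(n,d):
    K,T=cam(n); v,u=np.mgrid[0:480,0:640]
    c=np.stack([(u-K[0,2])/K[0,0]*d,-(v-K[1,2])/K[1,1]*d,-d],-1)
    Ti=np.linalg.inv(T); w=c@Ti[:3,:3].T+Ti[:3,3]; w[d<=0]=np.nan; return w
def proj(n,P):
    K,T=cam(n); P=np.atleast_2d(P); c=P@T[:3,:3].T+T[:3,3]
    return np.stack([K[0,0]*c[:,0]/-c[:,2]+K[0,2],K[1,1]*-c[:,1]/-c[:,2]+K[1,2]],-1)
def ray(n,uv,z):
    K,T=cam(n); uv=np.atleast_2d(uv).astype(float)
    c=np.stack([(uv[:,0]-K[0,2])/K[0,0],-(uv[:,1]-K[1,2])/K[1,1],-np.ones(len(uv))],-1)
    Ti=np.linalg.inv(T); w=c@Ti[:3,:3].T; o=Ti[:3,3]; return o+w*((z-o[2])/w[:,2])[:,None]
E
python3 - <<'E'
from h import *
for n,(x0,y0,w,h) in {"top":(200,200,220,100),"side":(240,140,160,210)}.items():
    im=cv2.imread(f"pics/{n}0.png"); s=3.6 if n=="top" else 2.8
    cv2.imwrite(f"pics/{n}0c.png",cv2.resize(im[y0:y0+h,x0:x0+w],None,fx=s,fy=s,interpolation=cv2.INTER_CUBIC))
    W=cloud(n,np.load(f"{n}0.npy"))
    b=W[...,2]; print(n,"bench z",[np.round(np.nanmedian(b[r]),1) for r in ([slice(300,330),slice(200,230)] ,)] if 0 else "")
    for uv in ([(245,252),(253,285),(373,248),(265,190),(298,225)] if n=="top" else [(288,318),(300,250),(352,180),(217,288),(330,330)]):
        print(n,uv,np.round(W[uv[1],uv[0]],1))
E
```

```text
top bench z 
top (245, 252) [553.6 169.5  42.3]
top (253, 285) [461.2 148.9   1.3]
top (373, 248) [ 550.  -196.4  123.6]
top (265, 190) [752.  117.9  12.7]
top (298, 225) [632.6  14.3  50.8]
side bench z 
side (288, 318) [548.2 182.   49.2]
side (300, 250) [624.1 -33.3  -1.4]
side (352, 180) [ 552.7 -192.5  125. ]
side (217, 288) [742.1 157.4  16. ]
side (330, 330) [468.8 145.8  -1.4]
```

```bash
sleep 1
```

```text
(no output)
```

View pics/top0c.png

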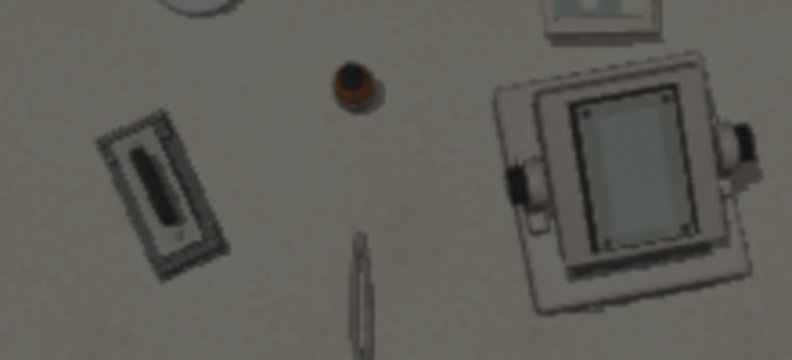

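View pics/side0c.png

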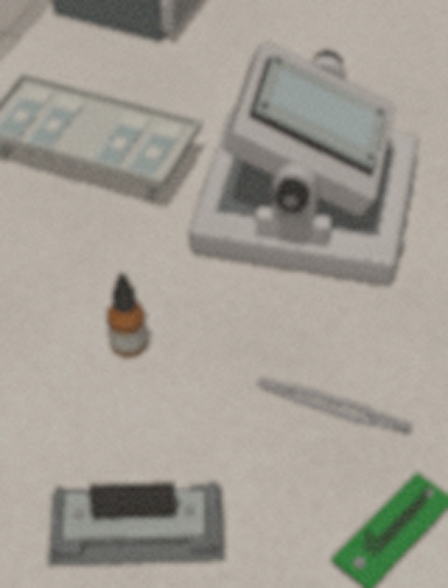

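The top crop shows the stage plate's corners at about (570,104), (677,86), (698,235) and (593,253), so the slope rises away from the robot. The dark grip bar runs from (137,150) to (177,222). The drive tool can't tilt, so the holder has to swivel in the pads about the jaw axis. Now for precise measurements.

```bash
python3 - <<'E'
from h import *
D={n:np.load(f"{n}0.npy") for n in("top","side")}
W={n:cloud(n,D[n]) for n in D}; I={n:cv2.imread(f"pics/{n}0.png") for n in D}
# bench noise
for n in D:
    b=W[n][...,2]; m=(abs(b)<12); print(n,"bench",np.nanmedian(b[m]),np.nanstd(b[m]))
# bar: dark pixels near holder
for n,(x0,y0,x1,y1) in {"top":(225,228,265,278),"side":(265,308,312,330)}.items():
    g=I[n].max(2); m=np.zeros(g.shape,np.uint8); sub=g[y0:y1,x0:x1]; 
    t=np.percentile(sub,3)+ (22 if n=="top" else 30)
    m[y0:y1,x0:x1]=(sub<t)
    k,l,st,c=cv2.connectedComponentsWithStats(m); i=1+st[1:,4].argmax(); 
    pts=np.argwhere(l==i)[:,::-1].astype(np.float32); r=cv2.minAreaRect(pts)
    print(n,"bar rect",r,"area",st[i,4],"thr",t,"depth med",np.round(np.nanmedian(W[n][l==i],0),1))
    bx=cv2.boxPoints(r); print(np.round(ray(n,np.vstack([r[0],bx]),58),1).tolist())
    P=W[n][l==i]; print("z pct",np.nanpercentile(P[:,2],[5,25,50,75,95]).round(1))
# stage plane
for n,poly in {"top":np.array([(570,104),(677,86),(698,235),(593,253)])/3.6+[200,200],"side":np.array([(265,62),(388,122),(370,170),(252,102)])/2.8+[240,140]}.items():
    m=np.zeros((480,640),np.uint8); cv2.fillPoly(m,[np.round(poly).astype(np.int32)],1); m=cv2.erode(m,np.ones((5,5)))
    P=W[n][(m>0)]; P=P[~np.isnan(P[:,0])]
    c=np.median(P,0); 
    for _ in range(4):
        A=np.c_[P[:,:2]-c[:2],np.ones(len(P))]; x=np.linalg.lstsq(A,P[:,2],rcond=None)[0]; r=P[:,2]-A@x; P=P[abs(r)<2.5*r.std()+.1]
    print(n,"plane",x.round(4),"c",c.round(1),"rms",r.std(),len(P),"slope",np.degrees(np.arctan(np.hypot(*x[:2]))),"dir",np.degrees(np.arctan2(x[1],x[0])))
    # intersect corner rays with plane
    K,T=cam(n);Ti=np.linalg.inv(T);o=Ti[:3,3]; q=ray(n,poly,0)-o; nn=np.r_[x[:2],-1]; d0=x[2]-x[:2]@c[:2]
    s=-(nn@o+d0)/(q@nn); Q=o+q*s[:,None]; print(Q.round(1).tolist(),"center",Q.mean(0).round(1),"sides",[np.linalg.norm(Q[i]-Q[i-1]).round(1) for i in range(4)])
E
```

```text
top bench -0.1396955473625212 3.3077425494154507
side bench -1.4475232945729886 2.3974584639463705
top bar rect ((242.68836975097656, 251.4143829345703), (22.841922760009766, 5.213917255401611), 65.55604553222656) area 117 thr 51.0 depth med [552.7 174.9  56.1]
[[552.5, 173.9, 58.0], [580.1, 195.4, 58.0], [586.5, 181.8, 58.0], [525.1, 152.6, 58.0], [518.9, 166.2, 58.0]]
z pct [23.8 51.4 56.1 58.4 62. ]
side bar rect ((287.07318115234375, 318.61029052734375), (10.48917007446289, 29.87824249267578), 87.39744567871094) area 314 thr 83.99 depth med [550.5 182.5  46.9]
[[546.4, 188.8, 58.0], [579.8, 191.4, 58.0], [525.0, 164.1, 58.0], [513.6, 186.2, 58.0], [567.5, 212.9, 58.0]]
z pct [29.2 37.4 46.9 55.2 58.1]
top plane [4.263000e-01 9.240000e-02 1.241532e+02] c [ 553.  -205.4  124.1] rms 2.9106052882540276 979 slope 23.565384641363885 dir 12.229329781435872
[[598.6, -154.7, 148.3], [612.9, -236.6, 146.8], [505.4, -256.3, 99.1], [491.1, -174.4, 100.6]] center [ 552.  -205.5  123.7] sides [np.float64(119.2), np.float64(83.1), np.float64(119.3), np.float64(83.1)]
side plane [4.264000e-01 6.790000e-02 1.215586e+02] c [ 545.  -194.8  121.4] rms 1.3594745776099115 534 slope 23.351274868525405 dir 9.044764737343495
[[608.1, -214.4, 147.2], [496.1, -236.3, 97.9], [489.9, -167.7, 99.9], [598.0, -159.9, 146.5]] center [ 548.  -194.6  122.9] sides [np.float64(55.4), np.float64(124.3), np.float64(68.9), np.float64(117.9)]
```

```bash
python3 - <<'E'
from h import *
f=lambda a:np.array(a)/3.6+200-0.36*0
c=ray("top",f([(97,140),(162,110),(228,246),(163,282)]),18); print("rest",c.mean(0).round(1),[np.linalg.norm(c[i]-c[i-1]).round(0) for i in range(4)],np.degrees(np.arctan2(*(c[0]+c[1]-c[2]-c[3])[1::-1])))
b=ray("top",f([(493,92),(700,52),(750,270),(540,312)]),30); print("base",b.mean(0).round(1),[np.linalg.norm(b[i]-b[i-1]).round(0) for i in range(4)],np.degrees(np.arctan2(*(b[0]+b[1]-b[2]-b[3])[1::-1])),np.degrees(np.arctan2(*(b[0]+b[3]-b[1]-b[2])[1::-1]))-90)
def R(yaw,sl=0):
    a,s=np.radians([yaw,sl]); Z=np.array([[np.cos(a),-np.sin(a),0],[np.sin(a),np.cos(a),0],[0,0,1]])
    # x up the slope
    Y=np.array([[np.cos(s),0,-np.sin(s)],[0,1,0],[np.sin(s),0,np.cos(s)]]); return Z@Y
def rect(l,w,z=0): return np.array([[l,w,z],[l,-w,z],[-l,-w,z],[-l,w,z]])/np.array([2,2,1])
ry=10.2; ro=np.array([561,-202.5,0])
H=R(ry,23.4); ax=ro+[0,0,100]
items=[(ro+rect(190,178,36)@R(ry).T,(0,255,255)),(ax+rect(116,76,26)@H.T,(0,0,255)),(ax+rect(94,46,26)@H.T,(255,0,0)),(ax+rect(140,130,16)@H.T,(0,255,0))]
hy=26; ho=np.array([551.5,174,0])
items+=[(ho+rect(134,64,16)@R(hy).T,(0,255,0)),(ho+rect(106,38,24)@R(hy).T,(255,0,0)),(ho+rect(64,12,58)@R(hy).T,(0,0,255))]
print("stage c",ax+H@[0,0,26])
for n,(x0,y0,w,h,s) in {"top":(200,200,220,100,3.6),"side":(240,140,160,210,2.8)}.items():
    im=cv2.imread(f"pics/{n}0.png")[y0:y0+h,x0:x0+w]; im=cv2.resize(im,None,fx=s,fy=s,interpolation=cv2.INTER_CUBIC); im=np.clip(im*1.6,0,255).astype(np.uint8)
    for P,col in items:
        q=(proj(n,P)+.5-[x0,y0])*s; cv2.polylines(im,[np.round(q).astype(int)],True,col,1)
    cv2.imwrite(f"pics/{n}ov.png",im)
E
```

```text
rest [552.2 172.7  18. ] [np.float64(132.0), np.float64(59.0), np.float64(128.0), np.float64(60.0)] 26.401579545661637
base [ 561.3 -205.2   30. ] [np.float64(186.0), np.float64(176.0), np.float64(186.0), np.float64(174.0)] 10.989541876253439 11.191301607962188
stage c [ 550.83734855 -204.32854961  123.86162027]
```

```bash
sleep 0.5
```

```text
(no output)
```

View pics/topov.png

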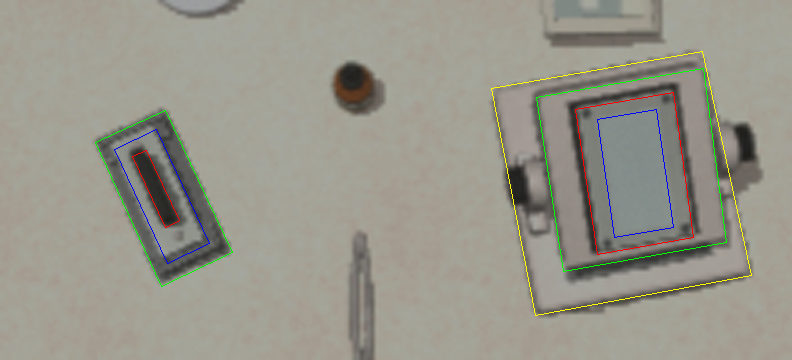

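View pics/sideov.png

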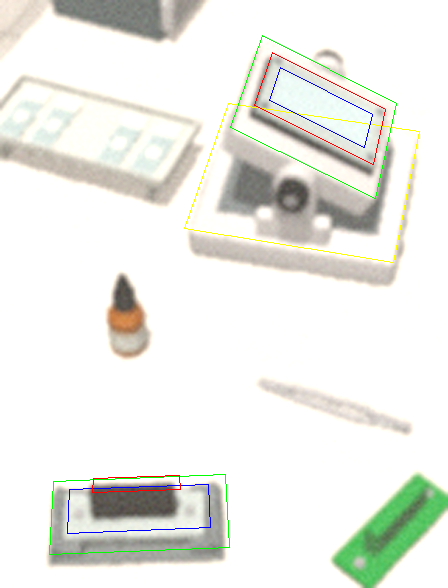

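The overlays match in both views: stage centre about (551,-204.5,124), yaw 10.3°, slope 23.4°; holder at (552,174), yaw 26°. The stage height agrees with the 123.9 mm predicted from the tilt axis. Moving above the holder.

>>> drive_tool([
  [-0.0289,0.0335,0,0,0.0854],
  [-0.0289,0.0335,0,0,0.0854],
  [-0.0289,0.0335,0,0,0.0854],
  [-0.0289,0.0335,0,0,0.0854],
  [-0.0289,0.0335,0,0,0.0854],
  [-0.0289,0.0335,0,0,0.0854],
  [-0.0289,0.0335,0,0,0.0854],
  [-0.0289,0.0335,0,0,0.0854],
  [-0.0289,0.0335,0,0,0.0854],
  [-0.0289,0.0335,0,0,0.0854],
  [-0.0289,0.0335,0,0,0.0854],
  [-0.0289,0.0335,0,0,0.0854],
  [-0.0289,0.0335,0,0,0.0854],
  [-0.0289,0.0335,0,0,0.0854],
  [-0.0289,0.0335,0,0,0.0854],
  [-0.0289,0.0335,0,0,0.0854],
  [-0.0289,0.0335,0,0,0.0854],
  [-0.0289,0.0335,0,0,0.0854],
  [-0.0289,0.0335,0,0,0.0854],
  [-0.0289,0.0335,0,0,0.0854],
])

```text
clock: 2.1
position: [553.2, 176.1, 230.9]
ee_rot: [-0.114, 0.994, -0.0, -0.0]
contact_force: [1.2, -0.3, 0.7]
gripper_width: 85.5
```

>>> drive_tool([
  [0,0,0,-6.45,0.0854],
  [0,0,0,-6.45,0.0854],
  [0,0,0,0,0.06],
  [0,0,0,0,0.05],
])

```text
clock: 2.5
position: [552.7, 174.2, 231.0]
ee_rot: [-0.223, 0.975, -0.0, -0.0]
contact_force: [0.2, -0.6, -0.3]
gripper_width: 58.9
```

```bash
cat >> h.py <<'E'
from scipy.spatial.transform import Rotation as Ro
def tomove(target):
    s=arm.read_state(); R=Ro.from_quat(s["ee_rot"]).as_matrix(); p=np.array(s["position"])
    print("clock",round(s["clock"],2),"pos",p.round(1),"x_yaw",np.degrees(np.arctan2(R[1,0],R[0,0])).round(2),"tilt z",R[:,2].round(3),"F",np.round(s["contact_force"],2),"M",np.round(s["wrist_torque"],3),"w",round(float(s["gripper_width"]),2))
    if target is not None: print("tool move mm",(R.T@(np.array(target)-p)).round(1))
E
python3 - <<'E'
from h import *
tomove([552,174,120])
im,d=arm.get_image("top"); np.save("top1.npy",d)
cv2.imwrite("pics/top1.png",cv2.resize(im[180:330,180:340],None,fx=4,fy=4,interpolation=cv2.INTER_CUBIC))
print(np.round(arm.read_state()["joints"],3))
E
```

```text
clock 2.5 pos [552.7 174.2 231. ] x_yaw -154.19 tilt z [-0.001 -0.    -1.   ] F [ 0.2  -0.57 -0.25] M [-0.02   0.066 -0.027] w 58.95
tool move mm [6.00e-01 1.00e-01 1.11e+02]
[ 0.585  0.308 -0.107 -0.    -1.156 -1.705]
```

```bash
sleep 0.3
```

```text
(no output)
```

View pics/top1.png

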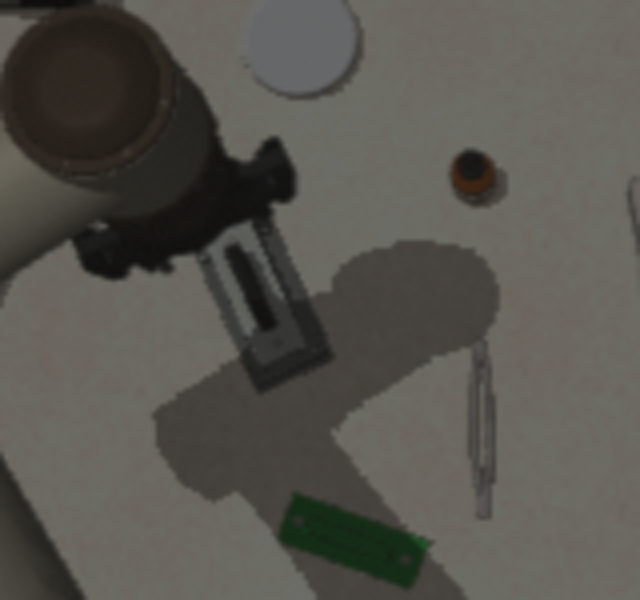

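The fingers line up with the bar. I'll descend and grasp 8 mm toward the end that will face up the slope; that evens out the press and biases the swivel the right way.

>>> drive_tool([
  [-0.0074,0,0.04,0,0.05],
  [0,0,0.04,0,0.05],
  [0,0,0.04,0,0.05],
  [0,0,0.03,0,0.05],
  [0,0,0.02,0,0.05],
  [0,0,0.015,0,0.05],
  [0,0,0.015,0,0.05],
  [0,0,0,0,0.05],
  [0,0,0,0,0.05],
])

```text
clock: 3.45
position: [559.8, 177.4, 31.6]
ee_rot: [-0.224, 0.975, -0.0, 0.0]
contact_force: [-0.1, 0.0, 0.1]
gripper_width: 49.7
```

```bash
python3 - <<'E'
from h import *
tomove([559.2,177.5,31])
for n,(x0,y0,w,h) in {"top":(190,200,110,100),"side":(240,260,100,100)}.items():
    im,d=arm.get_image(n); cv2.imwrite(f"pics/{n}2.png",cv2.resize(im[y0:y0+h,x0:x0+w],None,fx=5,fy=5,interpolation=cv2.INTER_CUBIC))
E
```

```text
clock 3.45 pos [559.8 177.4  31.6] x_yaw -154.1 tilt z [ 0. -0. -1.] F [-0.09  0.01  0.06] M [0.046 0.011 0.028] w 49.66
tool move mm [0.5 0.3 0.6]
```

```bash
sleep 0.3
```

```text
(no output)
```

View pics/side2.png

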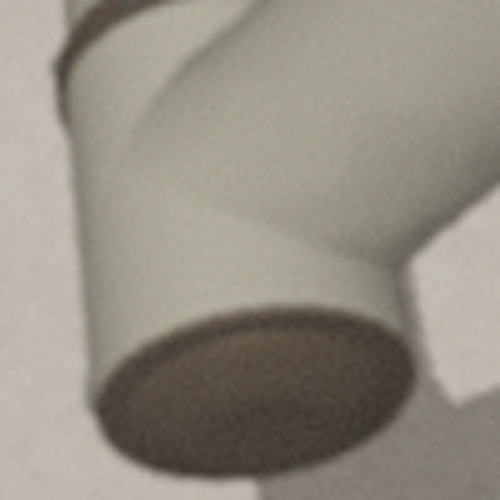

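The wrist hides the holder in this view. Closing gradually.

>>> drive_tool([
  [0,0,0,0,0.02],
  [0,0,0,0,0.014],
  [0,0,0,0,0.011],
  [0,0,0,0,0.011],
  [0,0,0,0,0.011],
  [0,0,0,0,0.011],
  [0,0,0,0,0.011],
])

```text
clock: 4.25
position: [559.9, 177.9, 32.0]
ee_rot: [-0.225, 0.974, 0.0, 0.0]
contact_force: [-2.5, -0.3, 6.2]
gripper_width: 11.8
```

```bash
python3 - <<'E'
from h import *
tomove([559.2,177.5,31])
E
```

```text
clock 4.25 pos [559.9 177.9  32. ] x_yaw -154.03 tilt z [ 0.001  0.    -1.   ] F [-2.48 -0.29  6.23] M [ 0.127  0.386 -0.013] w 11.8
tool move mm [ 0.8 -0.1  1. ]
```

>>> drive_tool([
  [0,0,-0.005,0,0.011],
  [0,0,-0.005,0,0.011],
  [0,0,0,0,0.011],
  [0,0,-0.01,0,0.011],
  [0,0,-0.01,0,0.011],
  [0,0,-0.01,0,0.011],
  [0,0,-0.01,0,0.011],
  [0,0,-0.01,0,0.011],
  [0,0,-0.01,0,0.011],
  [0,0,0,0,0.011],
  [0,0,0,0,0.011],
  [0,0,0,0,0.011],
])

```text
clock: 5.45
position: [559.1, 177.4, 100.8]
ee_rot: [-0.224, 0.974, -0.0, -0.001]
contact_force: [-0.0, -0.1, -1.5]
gripper_width: 11.7
```

```bash
python3 - <<'E'
from h import *
tomove(None)
for n,(x0,y0,w,h) in {"top":(190,200,110,100),"side":(240,230,120,130)}.items():
    im,d=arm.get_image(n); cv2.imwrite(f"pics/{n}3.png",cv2.resize(im[y0:y0+h,x0:x0+w],None,fx=4,fy=4,interpolation=cv2.INTER_CUBIC))
E
```

```text
clock 5.45 pos [559.1 177.4 100.8] x_yaw -154.06 tilt z [-0.001 -0.    -1.   ] F [-0.02 -0.12 -1.46] M [-0.006  0.022 -0.049] w 11.72
```

```bash
sleep 0.3
```

```text
(no output)
```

View pics/side3.png

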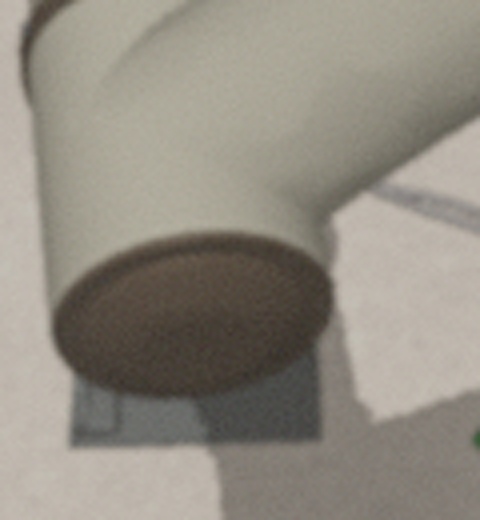

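View pics/top3.png

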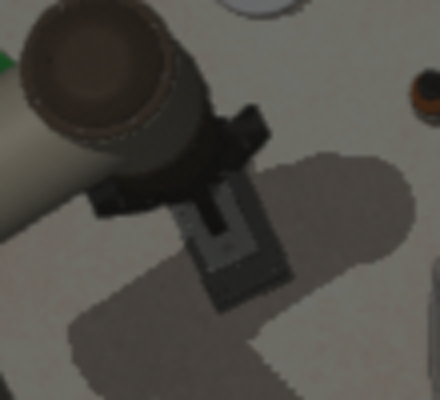

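The holder is off the rest: 1.5 N of weight on the tool, width steady at 11.7 mm. Next I raise it, turn to the stage yaw and carry it to a hover above the stage.

>>> drive_tool([
  [0,0,-0.033,0,0.011],
  [0,0,-0.033,0,0.011],
  [0,0,-0.034,0,0.011],
  [0,0,0,7.8,0.011],
  [0,0,0,7.8,0.011],
  [0.0082,-0.0312,0,0,0.011],
  [0.0082,-0.0312,0,0,0.011],
  [0.0082,-0.0312,0,0,0.011],
  [0.0082,-0.0312,0,0,0.011],
  [0.0082,-0.0312,0,0,0.011],
  [0.0082,-0.0312,0,0,0.011],
  [0.0082,-0.0312,0,0,0.011],
  [0.0082,-0.0312,0,0,0.011],
  [0.0082,-0.0312,0,0,0.011],
  [0.0082,-0.0312,0,0,0.011],
  [0.0082,-0.0312,0,0,0.011],
  [0.0082,-0.0312,0,0,0.011],
  [0,0,0,0,0.011],
])

```text
clock: 7.35
position: [529.3, -211.3, 200.5]
ee_rot: [-0.088, 0.996, -0.0, -0.001]
contact_force: [-0.4, 0.0, -1.4]
gripper_width: 11.5
```

```bash
python3 - <<'E'
from h import *
tomove([529,-208.5,179])
for n,(x0,y0,w,h) in {"top":(310,190,120,110),"side":(280,80,160,150)}.items():
    im,d=arm.get_image(n); np.save(f"{n}4.npy",d); cv2.imwrite(f"pics/{n}4full.png",im); cv2.imwrite(f"pics/{n}4.png",cv2.resize(im[y0:y0+h,x0:x0+w],None,fx=4,fy=4,interpolation=cv2.INTER_CUBIC))
E
```

```text
clock 7.35 pos [ 529.3 -211.3  200.5] x_yaw -169.89 tilt z [-0.001 -0.    -1.   ] F [-0.35  0.03 -1.44] M [ 0.008 -0.014  0.01 ] w 11.5
tool move mm [-0.2  2.8 21.5]
```

```bash
sleep 0.3
```

```text
(no output)
```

View pics/side4.png

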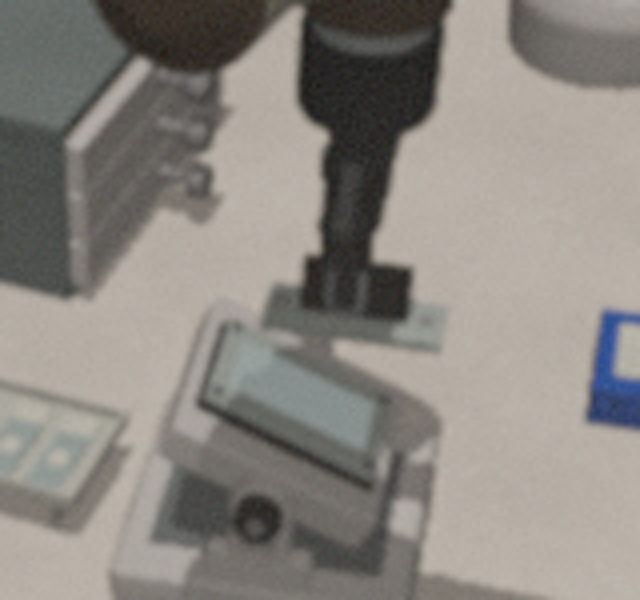

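View pics/top4.png

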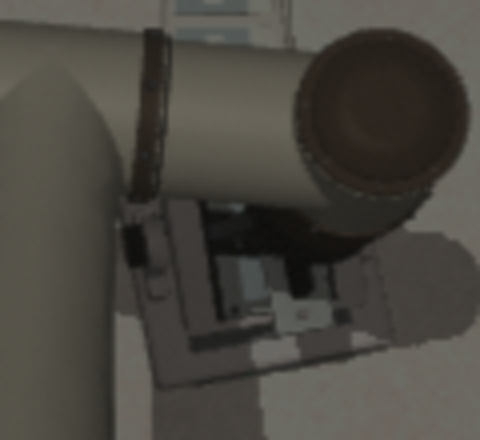

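The side view clearly shows the holder level, gripped slightly toward the upslope end of the bar, above and in front of the stage. Approaching along the stage normal.

>>> drive_tool([
  [-0.0002,0.0028,0.0215,0,0.011],
  [-0.0055,0,0.0128,0,0.011],
  [-0.0056,0,0.0129,0,0.011],
  [0,0,0,0,0.011],
  [0,0,0,0,0.011],
])

```text
clock: 7.95
position: [540.5, -203.1, 154.0]
ee_rot: [-0.091, 0.996, 0.0, -0.001]
contact_force: [-2.1, -0.0, 1.2]
gripper_width: 11.5
```

```bash
cat > look.py <<'E'
from h import *; import sys
k=sys.argv[1]; tomove(None)
im,d=arm.get_image("side"); np.save(f"side{k}.npy",d); cv2.imwrite(f"pics/side{k}full.png",im)
x0,y0,w,h=300,120,110,100
cv2.imwrite(f"pics/side{k}.png",cv2.resize(im[y0:y0+h,x0:x0+w],None,fx=6,fy=6,interpolation=cv2.INTER_CUBIC))
E
python3 look.py 5
```

```text
clock 7.95 pos [ 540.5 -203.1  154. ] x_yaw -169.58 tilt z [-0.002  0.    -1.   ] F [-2.11 -0.01  1.17] M [0.155 0.51  0.095] w 11.52
```

```bash
sleep 0.3
```

```text
(no output)
```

View pics/side5.png

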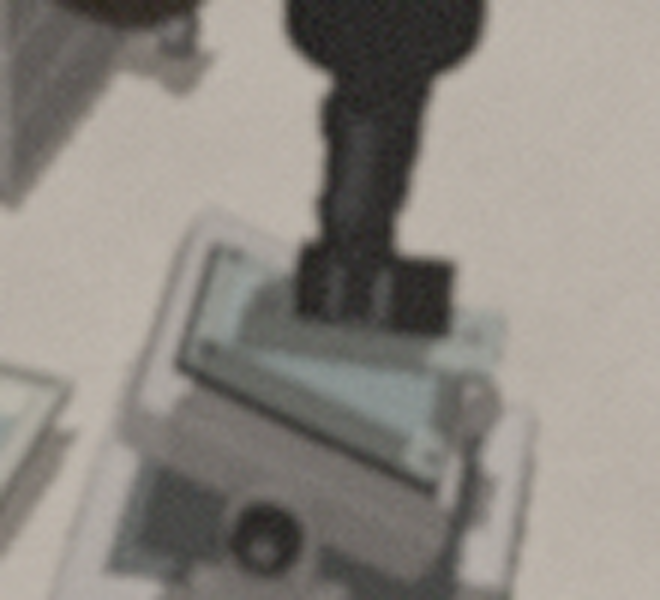

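Contact came earlier than the slide edge would give: the plate's end touches first, about 3 N. I'll back off a little, fix the 3 mm offset in y, then press again gently and see whether the bar swivels in the pads.

>>> drive_tool([
  [0.0012,-0.0033,-0.0028,0,0.011],
  [0,0,0,0,0.011],
  [-0.0008,0,0.0018,0,0.011],
  [-0.0004,0,0.0009,0,0.011],
  [-0.0004,0,0.0009,0,0.011],
  [-0.0004,0,0.0009,0,0.011],
  [0,0,0,0,0.011],
  [0,0,0,0,0.011],
])

```text
clock: 8.8
position: [542.5, -206.9, 152.9]
ee_rot: [-0.09, 0.996, -0.0, 0.001]
contact_force: [0.1, -1.6, 2.0]
gripper_width: 11.7
```

```bash
python3 look.py 6
```

```text
clock 8.8 pos [ 542.5 -206.9  152.9] x_yaw -169.64 tilt z [ 0.001 -0.001 -1.   ] F [ 0.08 -1.63  2.02] M [-0.363 -0.237 -0.082] w 11.74
```

```bash
sleep 0.3
```

```text
(no output)
```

View pics/side6.png

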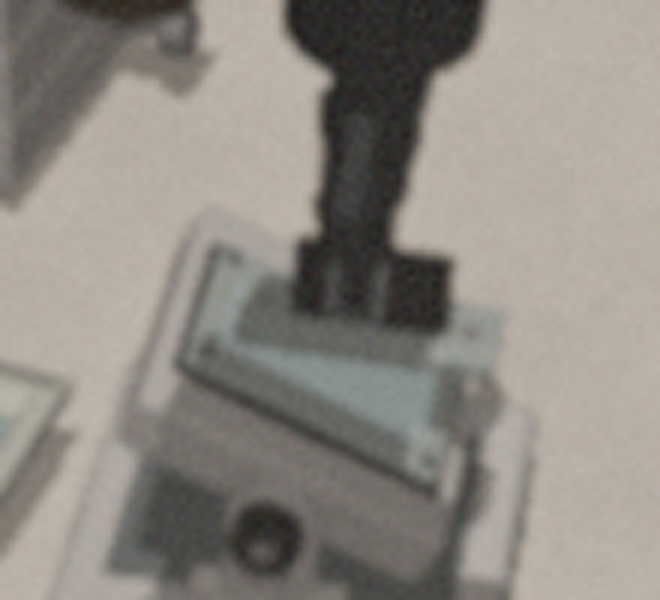

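Still no swivel; the full grip is too stiff. Under this light contact I'll ease the opening setpoint in small increments and watch.

>>> drive_tool([
  [0,0,0,0,0.0113],
  [0,0,0,0,0.0115],
  [0,0,0,0,0.0116],
  [0,0,0,0,0.0116],
])

```text
clock: 9.25
position: [542.2, -206.7, 152.5]
ee_rot: [-0.09, 0.996, -0.0, 0.0]
contact_force: [0.1, -1.1, 3.4]
gripper_width: 11.9
```

```bash
python3 look.py 7
```

```text
clock 9.25 pos [ 542.2 -206.7  152.5] x_yaw -169.64 tilt z [ 0. -0. -1.] F [ 0.13 -1.05  3.42] M [-0.169 -0.259 -0.089] w 11.87
```

```bash
sleep 0.3
```

```text
(no output)
```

View pics/side7.png

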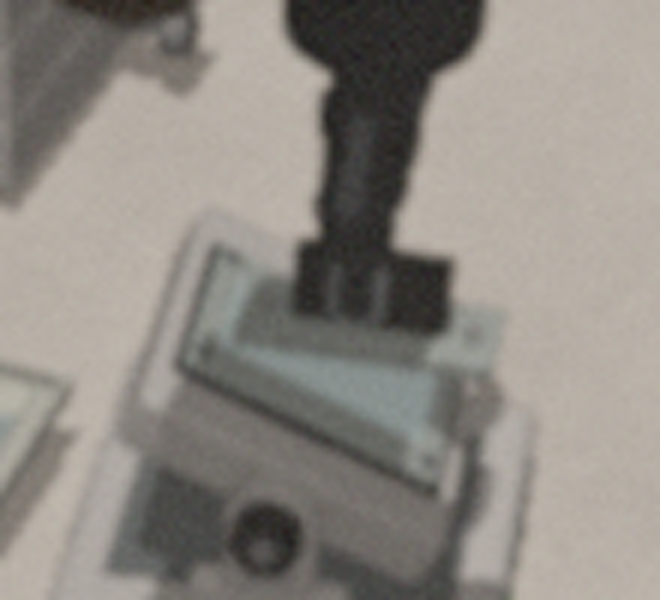

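>>> drive_tool([
  [0,0,0,0,0.0117],
  [0,0,0,0,0.0118],
  [0,0,0,0,0.0118],
])

```text
clock: 9.6
position: [541.3, -206.7, 151.9]
ee_rot: [-0.09, 0.996, 0.0, -0.001]
contact_force: [-1.6, -2.3, 1.1]
gripper_width: 11.7
```

```bash
python3 look.py 8
```

```text
clock 9.6 pos [ 541.3 -206.7  151.9] x_yaw -169.67 tilt z [-0.002  0.    -1.   ] F [-1.63 -2.26  1.11] M [-0.523  0.228 -0.019] w 11.65
```

```bash
sleep 0.3
```

```text
(no output)
```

View pics/side8.png

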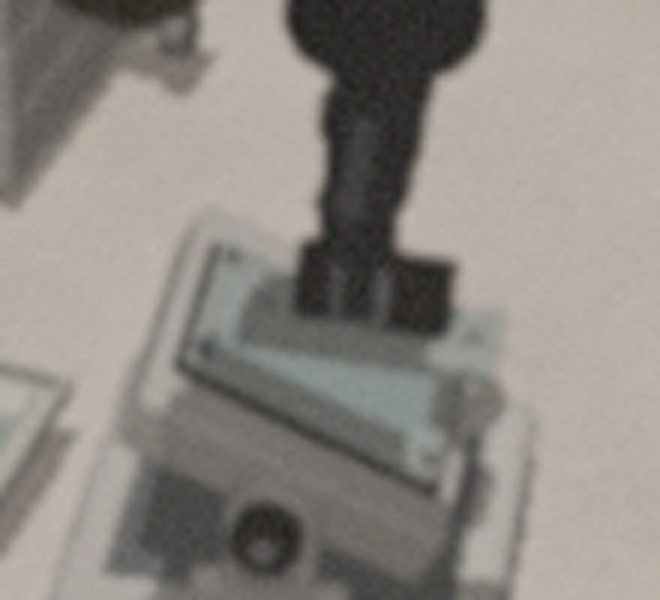

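>>> drive_tool([
  [0,0,0,0,0.0119],
  [0,0,0,0,0.0119],
  [0,0,0,0,0.012],
  [0,0,0,0,0.012],
])

```text
clock: 10.05
position: [542.2, -206.3, 152.2]
ee_rot: [-0.09, 0.996, 0.0, 0.0]
contact_force: [-0.8, 0.7, -0.4]
gripper_width: 11.8
```

```bash
python3 look.py 9
```

```text
clock 10.05 pos [ 542.2 -206.3  152.2] x_yaw -169.64 tilt z [ 0.     0.001 -1.   ] F [-0.84  0.67 -0.42] M [0.048 0.174 0.003] w 11.83
```

```bash
sleep 0.3
```

```text
(no output)
```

View pics/side9.png

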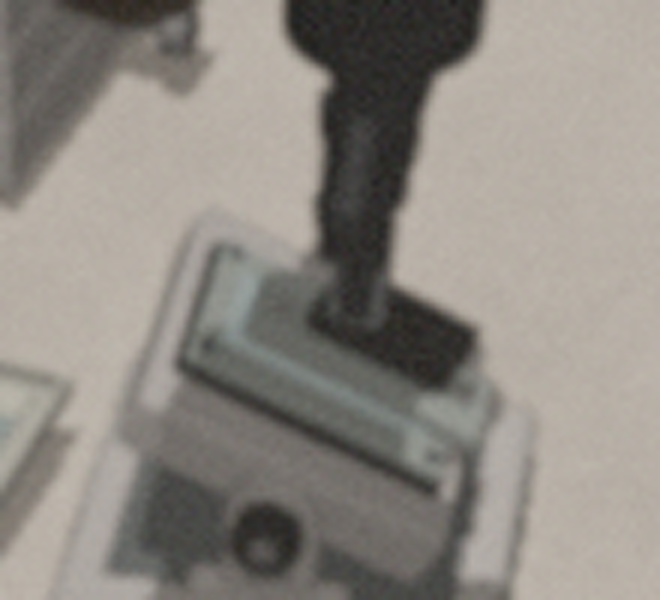

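The holder has swivelled flush with the slope and now lies on the plate; the bar in the side view is parallel to the stage. I'll firm up the grip to lock this tilt, then measure.

>>> drive_tool([
  [0,0,0,0,0.0118],
  [0,0,0,0,0.0115],
  [0,0,0,0,0.011],
  [0,0,0,0,0.011],
])

```text
clock: 10.5
position: [542.1, -206.6, 152.4]
ee_rot: [-0.09, 0.996, 0.0, -0.0]
contact_force: [-0.4, 0.5, 0.5]
gripper_width: 11.8
```

```bash
python3 look.py 10; python3 - <<'E'
from h import *
im=cv2.imread("pics/side10full.png"); x0,y0,w,h=325,145,75,65
cv2.imwrite("pics/side10z.png",cv2.resize(im[y0:y0+h,x0:x0+w],None,fx=9,fy=9,interpolation=cv2.INTER_CUBIC))
im,d=arm.get_image("top");x0,y0,w,h=310,190,120,110
cv2.imwrite("pics/top10.png",cv2.resize(np.clip(im[y0:y0+h,x0:x0+w]*1.7,0,255).astype(np.uint8),None,fx=5,fy=5,interpolation=cv2.INTER_CUBIC))
cv2.imwrite("pics/top10full.png",im)
E
```

```text
clock 10.5 pos [ 542.1 -206.6  152.4] x_yaw -169.65 tilt z [-0.  0. -1.] F [-0.44  0.45  0.53] M [ 0.226  0.137 -0.013] w 11.76
```

```bash
sleep 0.3
```

```text
(no output)
```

View pics/side10z.png

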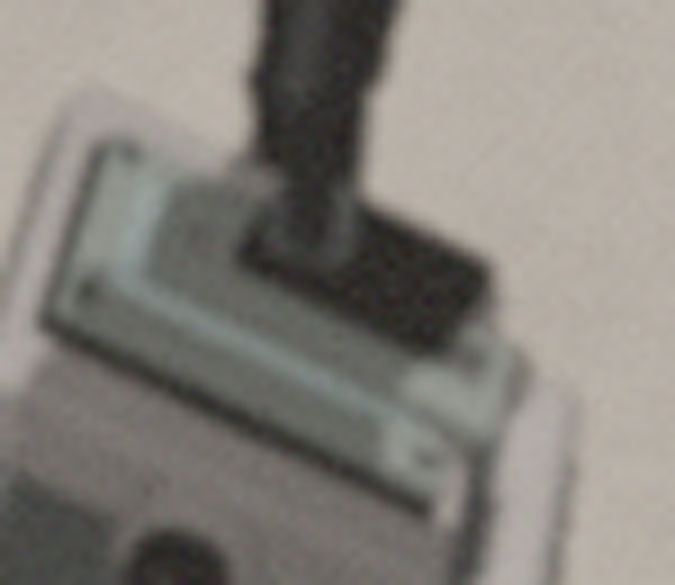

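View pics/top10.png

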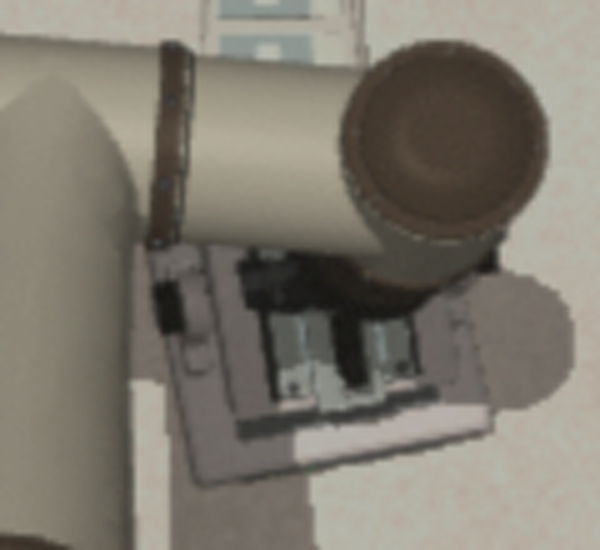

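```bash
cat >> h.py <<'E'
def Rm(yaw,sl=0):
    a,s=np.radians([yaw,sl]); Z=np.array([[np.cos(a),-np.sin(a),0],[np.sin(a),np.cos(a),0],[0,0,1]])
    return Z@np.array([[np.cos(s),0,-np.sin(s)],[0,1,0],[np.sin(s),0,np.cos(s)]])
def rect(l,w,z=0,x=0,y=0): return np.array([[l/2+x,w/2+y,z],[l/2+x,-w/2+y,z],[-l/2+x,-w/2+y,z],[-l/2+x,w/2+y,z]])
SC=np.array([551,-204.5,124]); SR=Rm(10.3,23.4)
def ov(n,full,out,crop,s,hx=0,hy=0,hz=0,dp=(0,0),gain=1.2):
    x0,y0,w,h=crop; im=cv2.imread(full)[y0:y0+h,x0:x0+w]; im=np.clip(cv2.resize(im,None,fx=s,fy=s,interpolation=cv2.INTER_CUBIC)*gain,0,255).astype(np.uint8)
    for P,c in [(rect(116,76),(0,0,255)),(rect(106,38,10+hz,hx,hy),(255,0,0)),(rect(64,12,44+hz,hx,hy),(0,255,0)),(rect(64,12,10+hz,hx,hy),(0,255,0))]:
        q=(proj(n,SC+P@SR.T)+.5+np.array(dp)-[x0,y0])*s; cv2.polylines(im,[np.round(q).astype(int)],True,c,1)
    cv2.imwrite(out,im)
E
python3 - <<'E'
from h import *
ov("side","pics/side10full.png","pics/ov10s.png",(325,145,75,65),9)
ov("top","pics/top10full.png","pics/ov10t.png",(340,220,80,70),8,gain=1.7)
E
sleep 0.3
```

```text
(no output)
```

View pics/ov10s.png

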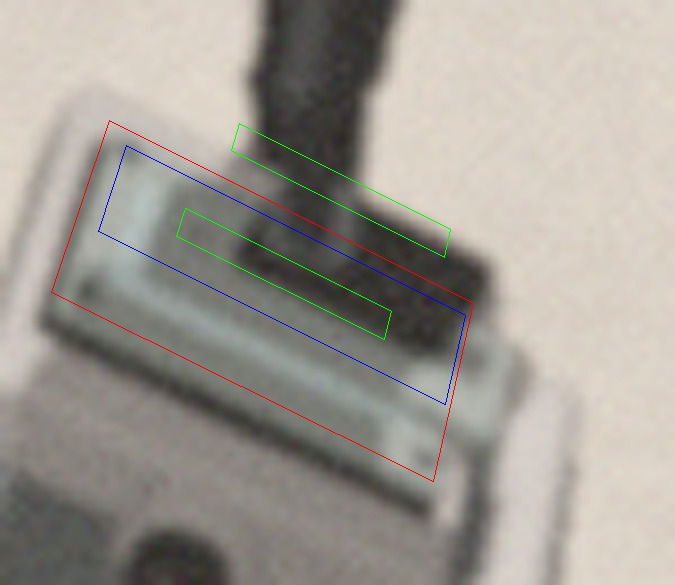

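View pics/ov10t.png

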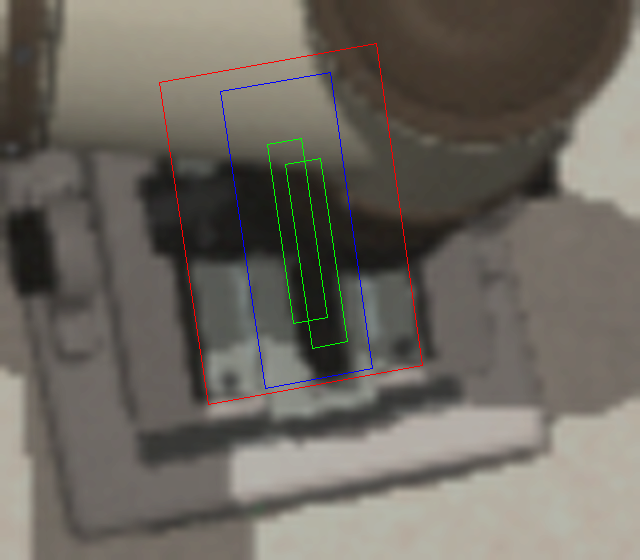

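Both overlays agree that the holder lies flush and straight, centred across, but slid about 12 mm downslope. With the tilt locked in the grip, I'll lift 2 mm off along the normal, move 12 mm upslope and look again.

>>> drive_tool([
  [0.0008,0,-0.0018,0,0.0105],
  [0.0004,0,-0.0009,0,0.0105],
  [-0.0028,0,-0.0012,0,0.0105],
  [-0.0028,0,-0.0012,0,0.0105],
  [-0.0028,0,-0.0012,0,0.0105],
  [-0.0028,0,-0.0012,0,0.0105],
  [0,0,0,0,0.0105],
  [0,0,0,0,0.0105],
])

```text
clock: 11.4
position: [551.9, -204.8, 159.8]
ee_rot: [-0.09, 0.996, 0.0, -0.0]
contact_force: [-0.1, -0.3, -1.1]
gripper_width: 11.2
```

```bash
cat > look2.py <<'E'
from h import *; import sys
k=sys.argv[1]; hx,hy,hz=map(float,sys.argv[2:5]); tomove(None)
for n in("side","top"):
    im,d=arm.get_image(n); cv2.imwrite(f"pics/{n}{k}full.png",im); np.save(f"{n}{k}.npy",d)
ov("side",f"pics/side{k}full.png",f"pics/ov{k}s.png",(325,140,75,65),9,hx,hy,hz)
ov("top",f"pics/top{k}full.png",f"pics/ov{k}t.png",(340,220,80,70),8,hx,hy,hz,gain=1.7)
s=arm.read_state(); p=np.array(s["position"])-SC; print("tip in stage",(SR.T@p).round(1))
E
python3 look2.py 11 0 0 3
```

```text
clock 11.4 pos [ 551.9 -204.8  159.8] x_yaw -169.65 tilt z [-0.  0. -1.] F [-0.13 -0.31 -1.13] M [0.06  0.034 0.001] w 11.2
tip in stage [14.8 -0.5 32.6]
```

```bash
sleep 0.3
```

```text
(no output)
```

View pics/ov11s.png

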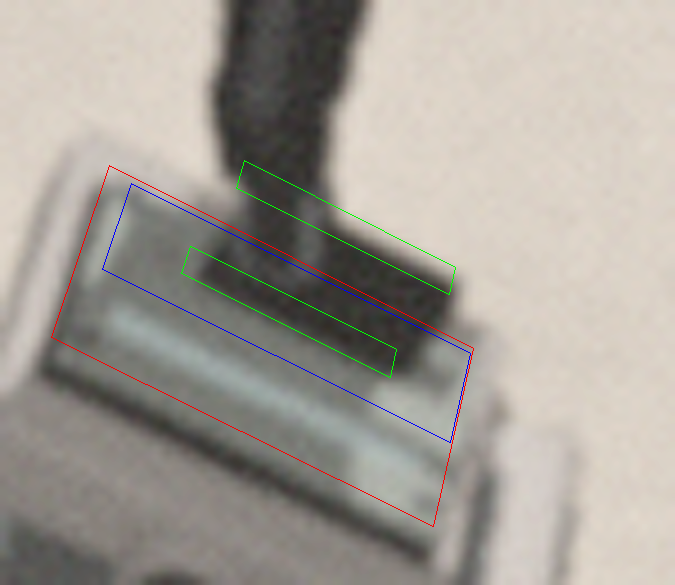

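View pics/ov11t.png

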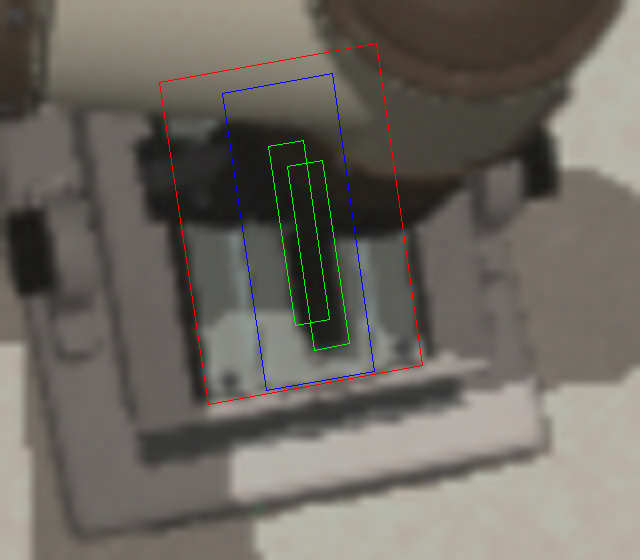

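```bash
python3 - <<'E'
from h import *
im=cv2.imread("pics/side11full.png"); x0,y0,w,h=325,145,60,55
z=cv2.resize(im[y0:y0+h,x0:x0+w],None,fx=12,fy=10.9,interpolation=cv2.INTER_CUBIC)
z=cv2.resize(im[y0:y0+h,x0:x0+w],None,fx=11,fy=11,interpolation=cv2.INTER_LANCZOS4)
z=np.clip((z.astype(float)-40)*1.35,0,255).astype(np.uint8); cv2.imwrite("pics/z11.png",z)
im=cv2.imread("pics/side10full.png");z=cv2.resize(im[y0:y0+h,x0:x0+w],None,fx=11,fy=11,interpolation=cv2.INTER_LANCZOS4)
z=np.clip((z.astype(float)-40)*1.35,0,255).astype(np.uint8); cv2.imwrite("pics/z10.png",z)
E
sleep 0.3
```

```text
(no output)
```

View pics/z11.png

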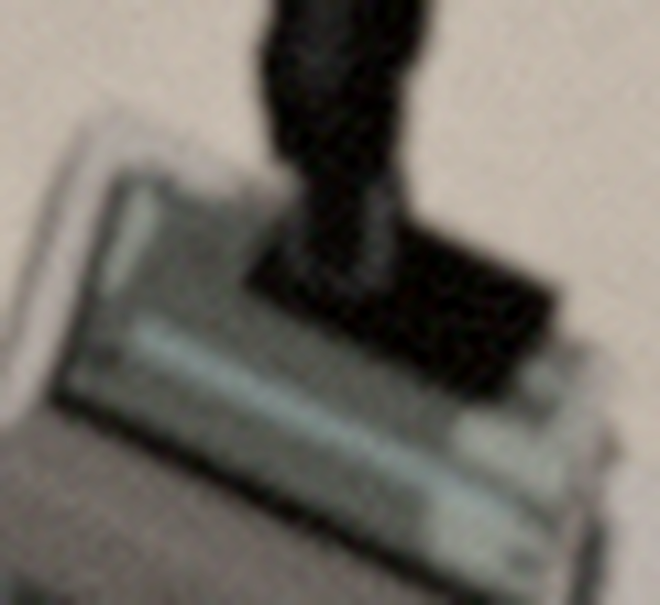

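View pics/z10.png

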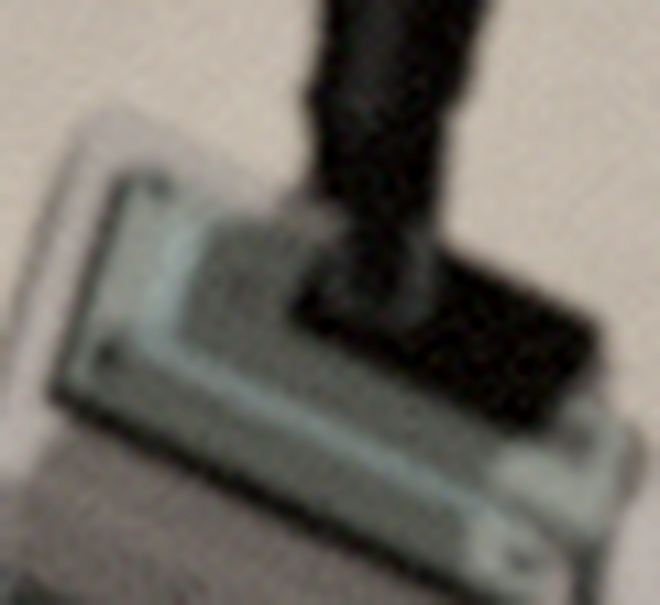

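```bash
cat > ang.py <<'E'
from h import *; import sys
def fit(pts):
    pts=np.array(pts,np.float32)
    vx,vy,x,y=cv2.fitLine(pts,cv2.DIST_HUBER,0,.01,.01).ravel(); r=(pts-[x,y])@[-vy,vx]
    return vy/vx,np.abs(r).mean(),len(pts)
def go(full,b0,b1):
    g=cv2.cvtColor(cv2.imread(full),cv2.COLOR_BGR2GRAY).astype(float); g=cv2.GaussianBlur(g,(3,3),.7)
    # stage near-lower dark edge: column minimum below plate
    def line(u0,u1,ya,yb,mode):
        P=[]
        for u in range(u0,u1+1):
            c=g[ya(u):yb(u),u]
            if mode=="min":
                i=int(c.argmin())
                if 0<i<len(c)-1:
                    d=c[i-1]-2*c[i]+c[i+1]; P.append((u,ya(u)+i+.5*(c[i-1]-c[i+1])/d))
            else:
                d=np.diff(c); i=int(d.argmax())
                if 0<i<len(d)-1:
                    q=d[i-1]-2*d[i]+d[i+1]; P.append((u,ya(u)+i+.5+.5*(d[i-1]-d[i+1])/q))
        return fit(P)
    s=line(332,362,lambda u:int(181+.5*(u-330)-4),lambda u:int(181+.5*(u-330)+5),"min")
    b=line(b0[0]+2,b1[0]-2,lambda u:int(b0[1]+(b1[1]-b0[1])/(b1[0]-b0[0])*(u-b0[0])-4),lambda u:int(b0[1]+(b1[1]-b0[1])/(b1[0]-b0[0])*(u-b0[0])+5),"grad")
    print(full,"stage",np.round(s,3),"bar",np.round(b,3))
E
python3 - <<'E'
from ang import *
go("pics/side11full.png",(347,171),(370,181))
go("pics/side10full.png",(351,174),(374,184))
def sl(z,y,t,x0=-32,x1=32):
    R=Rm(10.3,t); c=SC
    q=proj("side",c+np.array([[x0,y,z],[x1,y,z]])@R.T); return (q[1,1]-q[0,1])/(q[1,0]-q[0,0])
for t in (19,21,23.4,25): print(t,"bar",round(sl(10,6,t),3),"stage edge",round(sl(-7,38,t,-58,0+58),3),round(sl(-3,38,t,0,58),3))
E
```

```text
pics/side11full.png stage [ 0.493  0.035 31.   ] bar [ 0.5    0.137 20.   ]
pics/side10full.png stage [ 0.487  0.035 31.   ] bar [ 0.5    0.097 20.   ]
19 bar 0.424 stage edge 0.421 0.421
21 bar 0.457 stage edge 0.452 0.453
23.4 bar 0.497 stage edge 0.492 0.492
25 bar 0.526 stage edge 0.519 0.519
```

The line fits put the stage at 23.4° and the bar at 23.6°, so it is parallel. Next I press in along the normal: 4.5 mm first, then check.

>>> drive_tool([
  [-0.0004,0,0.0009,0,0.0105],
  [-0.0004,0,0.0009,0,0.0105],
  [-0.0004,0,0.0009,0,0.0105],
  [-0.0003,0,0.0007,0,0.0105],
  [-0.0003,0,0.0007,0,0.0105],
  [0,0,0,0,0.0105],
  [0,0,0,0,0.0105],
  [0,0,0,0,0.0105],
])

```text
clock: 12.3
position: [553.5, -204.6, 155.9]
ee_rot: [-0.09, 0.996, 0.0, -0.0]
contact_force: [-2.1, -0.4, 0.6]
gripper_width: 11.3
```

```bash
python3 look2.py 12 0 0 -1; python3 -c "
from ang import *
go('pics/side12full.png',(348,172),(371,182))
for i in range(3): arm.get_image('side'); tomove(None)"
```

```text
clock 12.3 pos [ 553.5 -204.6  155.9] x_yaw -169.65 tilt z [-0. -0. -1.] F [-2.13 -0.35  0.62] M [0.056 0.355 0.033] w 11.27
tip in stage [15.  -0.5 28.2]
pics/side12full.png stage [ 0.491  0.041 31.   ] bar [ 0.486  0.152 18.   ]
clock 12.45 pos [ 553.6 -204.6  155.8] x_yaw -169.65 tilt z [-0. -0. -1.] F [-1.87 -0.56  0.77] M [0.067 0.357 0.033] w 10.93
clock 12.5 pos [ 553.6 -204.6  155.8] x_yaw -169.65 tilt z [-0.  0. -1.] F [-0.68 -0.38 -0.24] M [0.059 0.391 0.02 ] w 11.43
clock 12.55 pos [ 553.6 -204.6  155.8] x_yaw -169.65 tilt z [-0. -0. -1.] F [-1.56 -0.23  0.89] M [ 0.02   0.359 -0.003] w 11.18
```

```bash
sleep 0.3
```

```text
(no output)
```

View pics/ov12s.png

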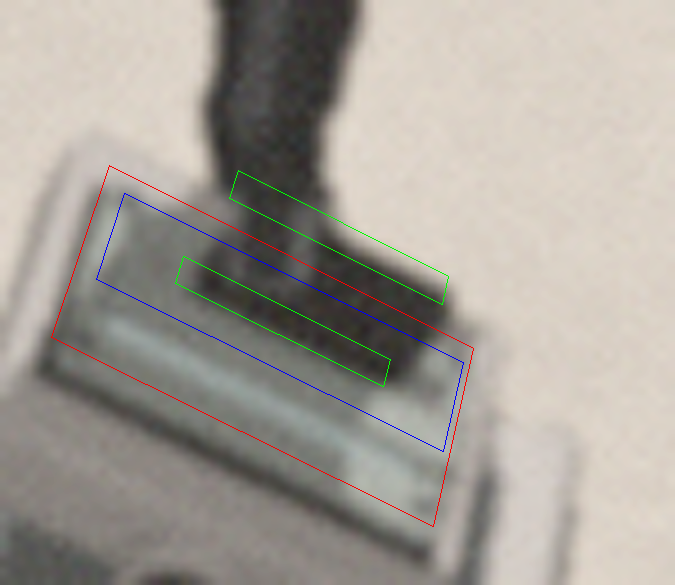

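Contact force is about 2.3 N along the normal, roughly where the plate starts to give. Pressing 1.8 mm more.

>>> drive_tool([
  [-0.0003,0,0.0006,0,0.0105],
  [-0.0002,0,0.0005,0,0.0105],
  [-0.0002,0,0.0005,0,0.0105],
  [0,0,0,0,0.0105],
  [0,0,0,0,0.0105],
  [0,0,0,0,0.0105],
  [0,0,0,0,0.0105],
  [0,0,0,0,0.0105],
])

```text
clock: 13.35
position: [554.3, -204.5, 154.2]
ee_rot: [-0.09, 0.996, -0.0, -0.0]
contact_force: [-1.7, -0.4, 2.1]
gripper_width: 11.0
```

```bash
python3 look2.py 13 0 0 -3; python3 - <<'E'
from ang import *
go('pics/side13full.png',(348,173),(371,183))
F=[]
for i in range(10): arm.get_image('side'); F.append(arm.read_state()["contact_force"])
F=np.array(F); d=F.mean(0)-[-.13,-.3,-1.2]; print(F.mean(0).round(2),F.std(0).round(2),"stage frame force",(SR.T@d).round(2)); tomove(None)
# plate-vs-head: stage dark-edge shift between frames in side image
g=lambda k:cv2.GaussianBlur(cv2.cvtColor(cv2.imread(f"pics/side{k}full.png"),cv2.COLOR_BGR2GRAY).astype(float),(3,3),.7)
for k in (11,12,13):
    G=g(k); P=[]
    for u in range(332,363):
        a=int(181+.5*(u-330)-4); c=G[a:a+9,u]; i=int(c.argmin()); P.append(a+i-.5*(u-330))
    print(k,"stage edge row",round(float(np.mean(P)),2))
E
```

```text
clock 13.35 pos [ 554.3 -204.5  154.2] x_yaw -169.65 tilt z [-0. -0. -1.] F [-1.66 -0.36  2.05] M [0.012 0.592 0.053] w 11.04
tip in stage [15.  -0.5 26.4]
pics/side13full.png stage [ 0.492  0.046 31.   ] bar [ 0.472  0.124 17.   ]
[-2.51 -0.01  1.81] [0.46 0.57 0.46] stage frame force [-0.9   0.71  3.67]
clock 13.95 pos [ 554.3 -204.4  154.2] x_yaw -169.65 tilt z [-0.  0. -1.] F [-2.5   0.29  1.86] M [-0.028  0.679 -0.001] w 11.03
11 stage edge row 180.56
12 stage edge row 180.76
13 stage edge row 181.02
```

```bash
sleep 0.3
```

```text
(no output)
```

View pics/ov13s.png

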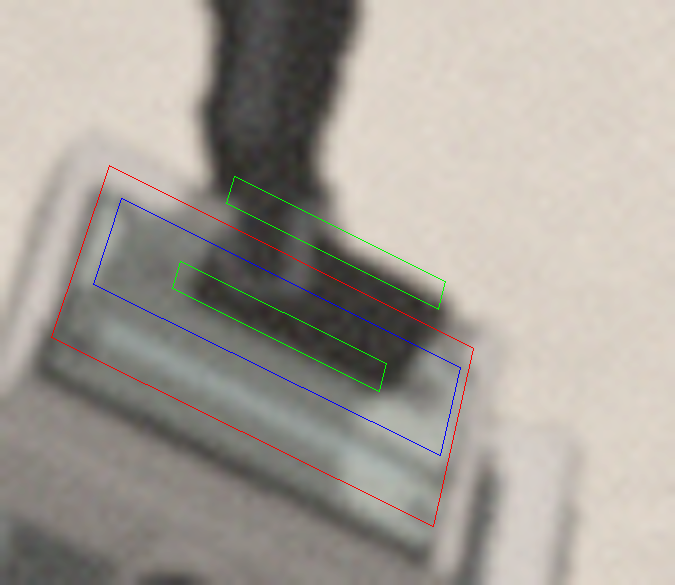

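View pics/ov13t.png

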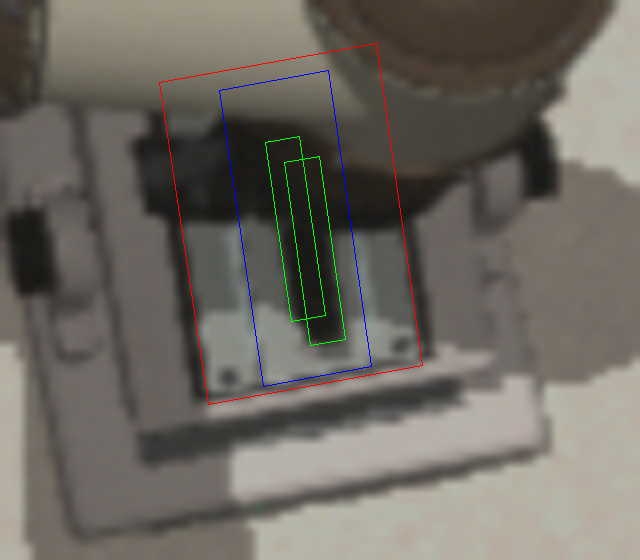

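Normal force is 3.7 N and the plate edge has visibly moved in. The bar slope fit fell a little (0.500 to 0.472, about 1.6°), so I'll cross-check flushness on other edges before handing in.

```bash
cat > ang2.py <<'E'
from ang import *
def edges(k):
    g=cv2.cvtColor(cv2.imread(f"pics/side{k}full.png"),cv2.COLOR_BGR2GRAY).astype(float)
    x0,y0=325,140; s=8
    z=cv2.resize(g[y0:y0+65,x0:x0+75],None,fx=s,fy=s,interpolation=cv2.INTER_CUBIC)
    m=(cv2.GaussianBlur(z,(0,0),4)<78).astype(np.uint8)
    cv2.imwrite(f"pics/m{k}.png",np.hstack([m*255,np.clip(z,0,255).astype(np.uint8)])[:, :])
    return m,z
E
python3 - <<'E'
from ang2 import *
for k in (10,13): edges(k)
a=cv2.imread("pics/m10.png");b=cv2.imread("pics/m13.png"); cv2.imwrite("pics/mm.png",cv2.resize(np.vstack([a,b]),(800,int(1040*800/1200))[:2] if 0 else (690,598)))
E
sleep 0.3
```

```text
(no output)
```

View pics/mm.png

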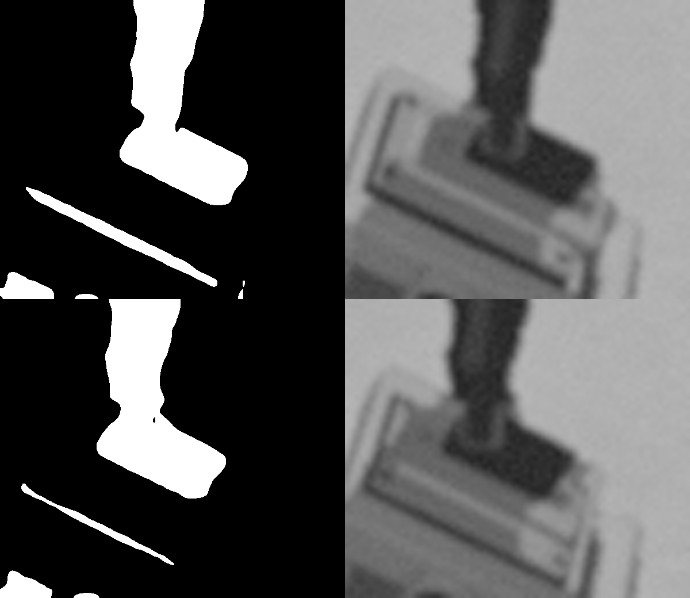

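```bash
cat > ang3.py <<'E'
from ang2 import *
def run(k,ts=(70,78,86)):
    g=cv2.cvtColor(cv2.imread(f"pics/side{k}full.png"),cv2.COLOR_BGR2GRAY).astype(float)
    x0,y0,s=325,140,8
    z=cv2.GaussianBlur(cv2.resize(g[y0:y0+65,x0:x0+75],None,fx=s,fy=s,interpolation=cv2.INTER_CUBIC),(0,0),4)
    out=[]
    for t in ts:
        m=(z<t).astype(np.uint8); m[:180]=0 
        n,l,st,c=cv2.connectedComponentsWithStats(m); 
        i=1+st[1:,4].argmax(); M=l==i; cols=np.where(M.any(0))[0]; lo,hi=cols[0],cols[-1]
        bot=np.array([[u,np.where(M[:,u])[0].max()] for u in range(lo+35,hi-75)])
        top=np.array([[u,np.where(M[:,u])[0].min()] for u in range(hi-85,hi-30)])
        out+= [round(float(fit(bot)[0]),3),round(float(fit(top)[0]),3)]
    # plate near edge: dark plate -> bright stripe; max gradient in a band
    G=cv2.GaussianBlur(cv2.resize(g[y0:y0+65,x0:x0+75],None,fx=s,fy=s,interpolation=cv2.INTER_CUBIC),(0,0),5)
    print(k,"bot/top per thr",out)
E
python3 -c "
from ang3 import *
for k in (10,11,12,13): run(k)
def sl(z,y,t,x0=-32,x1=32,o=0):
    R=Rm(10.3,t); q=proj('side',SC+np.array([[x0,y,z],[x1,y,z]])@R.T); return round((q[1,1]-q[0,1])/(q[1,0]-q[0,0]),3)
for t in (20.5,22,23.4,25): print(t,'bot',sl(10,6,t),'top',sl(44,-6,t))
"
```

```text
10 bot/top per thr [0.493, 0.502, 0.497, 0.499, 0.498, 0.505]
11 bot/top per thr [0.49, 0.518, 0.493, 0.507, 0.497, 0.504]
12 bot/top per thr [0.492, 0.498, 0.497, 0.495, 0.488, 0.496]
13 bot/top per thr [0.484, 0.504, 0.482, 0.509, 0.484, 0.504]
20.5 bot 0.448 top 0.453
22 bot 0.474 top 0.479
23.4 bot 0.497 top 0.503
25 bot 0.526 top 0.533
```

The independent edges agree: bar bottom 22.6°, bar top 23.5°, stage 23.4°, all within tolerance. Handing in.

```bash
python3 -c "
from h import *
print(arm.job_done()); tomove(None)"
```

```text
the job is handed in; nothing more can be done
None
the job is handed in; nothing more can be done
```

I handed the job in with the slide gripped and pressed flush on the stage plate, at about 14 s of the 48 s. No verdict was reported.

**What I did**
- **Pick-up:** I gripped the bar about 8 mm off its middle, toward the end that goes upslope, and lifted it 70 mm clear of the rest.
- **Tilt:** The drive cannot tilt the tool. I pressed the plate's upper end lightly on the stage and eased the finger opening from 11 to 12 mm until the holder swivelled flush. It slid about 12 mm downslope as it did.
- **Placing:** I tightened the grip to lock the tilt, lifted 2–3 mm, moved 12 mm upslope and pressed in along the normal.

**Last checks**
- **Force:** about 3.7 N along the stage normal, averaged over 10 readings; single readings scatter by about 0.5 N.
- **Plate depth:** about 2.3 mm going by the force and 3.3 mm going by the tool position. The dark gap under the plate's edge is visibly thinner.
- **Centring:** within about 1–2 mm by the overlays and tool position. The lengthwise direction matched by eye in the overlays; I did not fit that angle separately.
- **Other objects:** I did not re-measure the bystanders or the head's tilt at the end. The fitted stage edge slope stayed steady (0.487–0.493) throughout.

**Checks that disagreed:**
- **Flushness:** the stage measured 23.4°. The bar's top edge gave 23.5° and its bottom edge 22.6°, but one noisier fit gave about 21.8°. Even that is within the 2.5° limit.
- **Grip:** the pads hold only the upper part of the bar, because the holder slid in them while swivelling.

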